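Stack and lock a small satellite from bayonet segments

TASK

Build up the small satellite on its white assembly stand: first set the battery segment (the one with a bayonet post on top) on the stand's base segment and turn it clockwise, seen from above, a little under a quarter turn to its stop so that it locks, then set the camera segment on the battery segment and lock it in the same way. Every segment must sit flat on the one below, copper faces in line with copper faces, and be let go. Do not tip a segment over, and do not push the other things on the bench about.

Things in the scene. Friction and masses are not known exactly. Their poses are not given: they have to be found in the camera images.
- base_deck (a point): Centre of the top face (deck) of the base segment, fixed on a white stand 125 mm square and 12 mm thick. Segment 64 mm square, deck 55 mm above the bench; z up, copper faces towards +x and -x, green faces towards +y and -y. The battery segment locks here: seated, its centre is 35 mm above this point. Locked, x axes are parallel (within 5 degrees), either way round.
- base_post (a point): Tip of the bayonet post on the base deck, 26 mm above it: core 30 mm in diameter, its top 9 mm a cone down to 16 mm; orange cross bar along x, 46 x 18 mm, 10.5 to 17 mm above the deck; two dark stop pegs beside the bar. To enter, an upper segment's x axis must be 60 to 100 degrees anticlockwise (from above) of this x axis (75 is best), or a half turn more.
- battery_center (a point): Centre of the battery segment's body, on its axis, 35 mm above its foot and 35 mm below its top deck. Body 64 mm square, 70 mm tall, about 0.3 kg, loose, upright on the bench; copper faces along own +x and -x, green ones along +y and -y. On top a post like the base's makes it 96 mm tall. Grip across two opposite faces.
- battery_post (a point): Tip of the battery segment's bayonet post, 26 mm above its top deck (61 mm above its centre); same post and cross bar along own x, same way of entering as on the base. The camera segment locks on it.
- battery_foot (a point): Centre of the battery segment's open underside: hollow 56 mm square, 30 mm deep; two orange inward tabs on own x at the mouth, 18 mm wide, 8 mm high, 34 mm apart. They pass beside the bar below (2 mm play all round), foot down on the deck; then turn clockwise till the tabs, under the bar with 2.5 mm axial play, meet the stop pegs. Only light friction, no spring; the other way is blocked.
- camera_center (a point): Centre of the camera segment's body, on its axis, 35 mm above its foot. Body 64 mm square, 70 mm tall, about 0.3 kg, loose, upright on the bench; faces, axes, underside, tabs and way of locking as the battery segment's; on top a black lens, 42 mm in diameter and 12 mm high, and an orange stripe along own x. Seated, it is 70 mm above the battery segment's centre.
- frame: Bystander: empty aluminium frame 80 x 80 x 60 mm high, origin at the centre of its underside
- driver: Bystander: yellow-handled screwdriver 160 mm long lying between the robot and the stand, origin underneath, about its middle
- jar: Bystander: amber jar 64 mm in diameter, 90 mm high, origin at the centre of its underside
- plug: Bystander: grey plug with a metal nose, 60 x 42 x 24 mm high, on the bench's left, origin at its underside
- tray: Bystander: black tray 140 x 200 x 35 mm high, origin at the centre of its underside
- panel: Bystander: blue panel 100 x 70 x 6 mm lying flat on the bench's right, origin at the centre of its underside
There are look-alikes about, which are no part of the job. What is shaped like the part that bears battery_center but yellow is not meant.

How it is judged:
By the outcome, as a careful person would: the job done as asked, in the order asked, and still so for the second after the job is handed in, with the robot touching nothing.
It also fails if it takes over 72 s, if anything falls off the work surface, if the arm or the gripper's body presses on something with over 40 N, if the wrist force passes 120 N, or if a joint passes its speed limit or range.

ROBOT

A 7-joint arm with a two-finger parallel gripper is mounted at the origin on the work surface. World frame = base frame: x ahead of the robot, y to its left, z up, the work surface at z = 0. Lengths are in m, angles in rad, forces in N, time in s.
With the tool pointing down it reaches from about 0.4 to 0.75 m from the base axis. Payload 19.5 kg.
Tool frame: the origin (TCP) lies on the front face of the gripper's body, between the roots of the fingers; the fingertips stand 73 mm ahead of it and the grasp point (between the pads) lies r.tcp_to_grasp ahead of it (r.tcp_to_grasp is the distance from the TCP to the grasp point, in m); z points along the fingers, y is the direction in which the jaws open and shut (so a half turn about z gives the same grasp; the last joint's range is limited). The gripper opens to 85 mm and grips with 20 to 120 N. Pads are 22 mm wide; open, the fingers measure 114 mm over their backs; the gripper's body (76 mm by 85 mm) begins 54 mm behind the grasp point. The pads swing forward as they close: fully open they stand 13 mm farther back than shut.
Start: joints at [-1.268, 0.707, -0.028, 1.485, 0.022, 0.951, -0.075], TCP at [0.194, 0.541, 0.304] pointing down, gripper open.
Joint ranges: [-2.71, 2.71], [-0.32, 2.16], [-1.57, 1.52], [0, 2.45], [-1.46, 4.6], [0, 2.02], [-2.83, 2.83]. Speed limits (rad/s): [1.89, 1.89, 2.57, 2.57, 3.01, 3.01, 3.01].

INTERFACE

Orientations are given as a rotation vector (axis times angle).
In Python, from bench import r gives the robot as it stands.
- The arm moves only by the tool servo_tool, never from a script. Its argument "deltas" is a list of rows, each a list of 5 numbers: the shift along the tool's x, y, z in m, then the turn about the tool's z in degrees, then the opening, from -1 (shut) to 1 (fully open). In form: [[x, y, z, spin, claw], ...]. A call has 1 to 10 rows; each row is the pose to reach, as a shift and turn from the pose commanded when the call began, along the tool's axes at that moment; what a row does not reach only later rows make up. A row lasts 1/12 s, in which the tool goes at most 41.7 mm and 7.16 degrees, less where a joint would pass 70% of its speed; a pose out of reach is approached as far as the arm can. A call with a gripper value outside its range is refused whole. The fingers move at their own pace and stop on an object; "squeeze" is the grip in N (left out, the last holds). Time passes only in rows, so rows that repeat a pose let the fingers close. It gives the time, the measured TCP pose, the force and the opening at its end, in the units of the state.
- r.read_state(): the state, without advancing time (a new reading comes with each control period).
- r.grab_frame(name): name is "scene" or "top" or "wrist"; returns the picture (384x512x3 uint8, red, green, blue); there is no depth.
- r.camera_params(name): a dict with "camera_matrix" (3x3 intrinsics, pixels), "camera_from_world" (4x4, takes a point from world to camera coordinates). Camera axes: x right, y up, looking along -z (the intrinsics and any distortion apply to the point x, -y, -z); pixel columns grow to the right and rows downward; lengths in m; the calibration is good to about 2 mm. A picture is of the moment at which its call begins: read the wrist's pose just before it. camera_params takes no time and is no camera call; for the wrist camera it gives the pose at the moment of the call.
- r.finish_job(): hands the job in, once; it reports no verdict.
The state is a dict: "time": time; "qpos": joint angles; "qvel": joint speeds; "tau": joint torques, N m; "eef_pos": TCP position; "ee_rot": TCP orientation; "contact_force": force on the tool from outside, world axes, zero at the start; "moment": the same for the moment, N m; "grip_width": finger opening in m.
Only numpy, scipy, OpenCV 4.12 (cv2) and the standard library are available. Lean on these libraries where they do the work, as an engineer would, in place of code of your own. Each camera call takes 0.05 s, during which the arm holds its last target.

## Working session

There is one attempt and no reset: what is moved stays moved. The work goes in short steps, Python scripts to look and compute and a tool call to move; the robot and the scene stay as the last step left them, time stands still between calls to the robot, and variables do not carry over. Pictures are saved under pics/ and viewed, and the job is handed in when it is done.

Besides the shell and the picture viewer there is one more tool, called after "Request:" by a JSON object that holds its "op" and its "data", one argument or row to a line. servo_tool: Moves the arm, as the interface text tells. Its arguments: {"type":"object","properties":{"deltas":{"type":"array","items":{"type":"array","items":{"type":"number"}}},"squeeze":{"type":"number"}},"required":["deltas"]}

```bash
ls; mkdir -p pics
python3 - <<'E'
from bench import r
import cv2,numpy as np
s=r.read_state(); print({k:np.round(v,4).tolist() for k,v in s.items()}, r.tcp_to_grasp)
for n in("scene","top","wrist"):
    p=r.camera_params(n); print(n,np.round(p["camera_matrix"],2).tolist(),np.round(p["camera_from_world"],4).tolist(),[k for k in p])
    cv2.imwrite(f"pics/{n}0.png",r.grab_frame(n)[:,:,::-1])
E
```

```text
pics
{'time': 0.0, 'qpos': [-1.2677, 0.7071, -0.0276, 1.485, 0.022, 0.9509, -0.0754], 'qvel': [-0.0007, -0.0012, -0.0007, 0.001, -0.0016, -0.0004, -0.0006], 'tau': [0.0002, -88.3217, 1.2347, -23.6167, 0.0168, 0.0065, -0.0], 'eef_pos': [0.1943, 0.541, 0.3034], 'ee_rot': [-0.5388, -3.0949, 0.0016], 'contact_force': [-0.6826, 0.2859, -0.2795], 'moment': [-0.0045, 0.0123, 0.0136], 'grip_width': 0.0855} 0.0539
scene [[392.04, 0.0, 266.74], [0.0, 392.04, 193.86], [0.0, 0.0, 1.0]] [[0.684, 0.7294, 0.013, -0.3944], [-0.5873, 0.54, 0.6029, 0.298], [0.4327, -0.42, 0.7977, -1.5997], [0.0, 0.0, 0.0, 1.0]] ['camera_matrix', 'camera_from_world']
top [[477.39, 0.0, 252.08], [0.0, 477.39, 186.91], [0.0, 0.0, 1.0]] [[-0.0245, -0.9997, 0.0072, 0.008], [0.9937, -0.0235, 0.1096, -0.5781], [-0.1094, 0.0098, 0.994, -1.5642], [0.0, 0.0, 0.0, 1.0]] ['camera_matrix', 'camera_from_world']
wrist [[307.13, 0.0, 253.7], [0.0, 307.13, 195.16], [0.0, 0.0, 1.0]] [[0.3385, 0.941, -0.0007, -0.5733], [-0.8978, 0.3227, -0.2995, 0.0384], [-0.2816, 0.102, 0.9541, -0.3804], [0.0, 0.0, 0.0, 1.0]] ['camera_matrix', 'camera_from_world']
```

View pics/scene0.png

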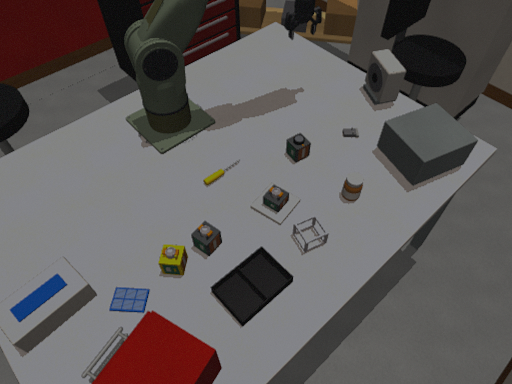

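View pics/top0.png

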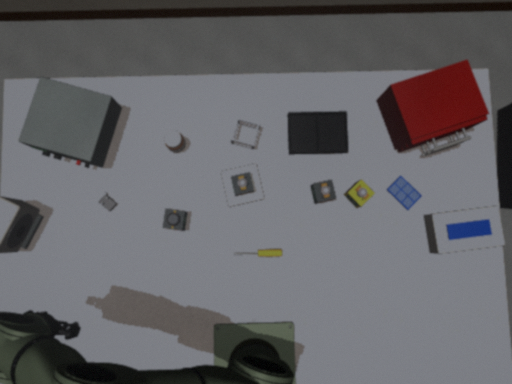

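View pics/wrist0.png

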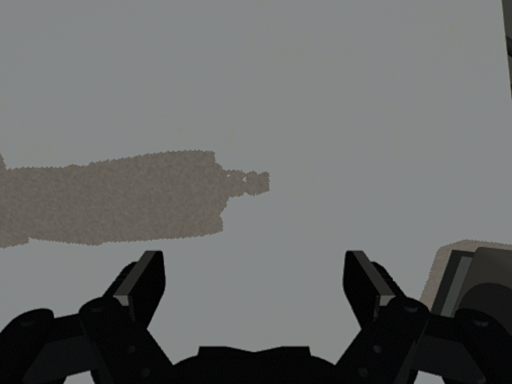

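Scene/top pictures: candidates for the battery are the dark one at scene (207,237)/top (323,191) and the yellow one at scene (172,258)/top (360,193). The dark one fits, since yellow is excluded. The base is on the white stand at scene (277,197)/top (243,184), and the camera segment with the black lens is at scene (298,147)/top (176,219). I'll check these in enlarged crops.

Run:
```python
import cv2,numpy as np
t=cv2.imread("pics/top0.png");s=cv2.imread("pics/scene0.png")
g=lambda i:np.clip(i.astype(float)*1.6,0,255).astype(np.uint8)
c=lambda i,x,y,w,h,o:cv2.resize(g(i[y-h:y+h,x-w:x+w]),o,interpolation=cv2.INTER_CUBIC)
a=np.hstack([c(t,243,184,32,32,(260,260)),c(t,340,191,32,32,(260,260)),c(t,176,219,32,32,(260,260))])
b=np.hstack([c(s,277,197,32,32,(260,260)),c(s,195,245,38,38,(260,260)),c(s,298,147,32,32,(260,260))])
cv2.imwrite("pics/crops0.png",np.vstack([a,b]))
```

```text
(no output)
```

View pics/crops0.png

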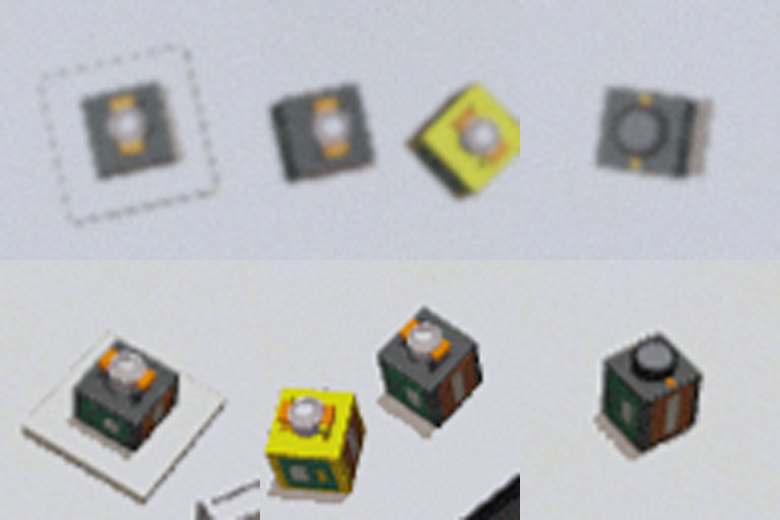

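```bash
cat > h.py <<'E'
from bench import r
import cv2,numpy as np
from scipy.spatial.transform import Rotation as R
F=np.diag([1.,-1,-1])
def ray(P,uv):
    K=np.array(P["camera_matrix"]);T=np.array(P["camera_from_world"])
    Rw=T[:3,:3].T; c=-Rw@T[:3,3]
    d=Rw@(F@np.linalg.inv(K)@np.array([uv[0],uv[1],1.])); return c,d/np.linalg.norm(d)
def onz(P,uv,z):
    c,d=ray(P,uv); return c+d*(z-c[2])/d[2]
def proj(P,X):
    K=np.array(P["camera_matrix"]);T=np.array(P["camera_from_world"])
    p=F@(T[:3,:3]@np.asarray(X)+T[:3,3]); q=K@p; return q[:2]/q[2]
def tri(obs):
    A=np.zeros((3,3));b=np.zeros(3);L=[]
    for P,uv in obs:
        c,d=ray(P,uv);M=np.eye(3)-np.outer(d,d);A+=M;b+=M@c;L.append((c,d))
    X=np.linalg.solve(A,b); return X,[np.linalg.norm((np.eye(3)-np.outer(d,d))@(X-c)) for c,d in L]
def tool():
    s=r.read_state(); return np.array(s["eef_pos"]),R.from_rotvec(s["ee_rot"]).as_matrix(),s
def yawx(M): return np.degrees(np.arctan2(M[1,0],M[0,0]))
def yawy(M): return np.degrees(np.arctan2(M[1,1],M[0,1]))
E
python3 - <<'E'
from h import *
t=r.camera_params("top");s=r.camera_params("scene")
# post tips rough
for n,a,b in(("base",(242.7,182.7),(276,189+1)),("bat",(324,190),(205.5,231)),("cam lens",(174.5,219),(298,140))):
    X,e=tri([(t,a),(s,b)]);print(n,X.round(3),np.round(e,4))
for n,z,p,q in(("base",.07,(241.5,177.3),(244,188.4)),("bat",.085,(322,184),(325,196)),("cam",.07,(175.5,211),(173,228))):
    a=onz(t,p,z);b=onz(t,q,z);d=a-b;print(n,np.degrees(np.arctan2(d[1],d[0])).round(1),np.linalg.norm(d).round(3))
for n,uv in(("frame",(247,134)),("driver",(262,253)),("jar",(176,143)),("tray",(318,132)),("panel",(404,192)),("yel",(360,193)),("plug",(108,202))): print(n,onz(t,uv,.02).round(3))
p,M,_=tool();print(p.round(3),M.round(3).tolist(),yawx(M),yawy(M))
w=r.camera_params("wrist");T=w["camera_from_world"];c=-T[:3,:3].T@T[:3,3];print("cam in tool",M.T@(c-p),M.T@T[:3,:3].T)
E
```

```text
base [0.589 0.026 0.077] [0.002 0.002]
bat [ 0.558 -0.239  0.075] [0.0004 0.0004]
cam lens [0.476 0.248 0.075] [0.0013 0.0013]
base 11.3 0.037
bat 11.7 0.04
cam -8.8 0.055
frame [0.761 0.007 0.02 ]
driver [ 0.358 -0.033  0.02 ]
jar [0.736 0.249 0.02 ]
tray [ 0.763 -0.236  0.02 ]
panel [ 0.55  -0.518  0.02 ]
yel [ 0.55  -0.369  0.02 ]
plug [0.54  0.478 0.02 ]
[0.194 0.541 0.304] [[-0.941, 0.338, -0.0], [0.338, 0.941, -0.001], [-0.0, -0.001, -1.0]] 160.2449530415728 70.24495209376917
cam in tool [ 0.07700131 -0.00126425 -0.07056533] [[-4.94593796e-04  9.54093911e-01  2.99507201e-01]
 [ 9.99999830e-01  5.63968856e-04 -1.45190299e-04]
 [-3.07437914e-04  2.99507079e-01 -9.54094028e-01]]
```

Request:
{"op": "servo_tool", "data": {
  "deltas": [
    [-0.036,-0.018,0,0,1],
    [-0.073,-0.036,0,0,1],
    [-0.109,-0.054,0,0,1],
    [-0.146,-0.072,0,0,1],
    [-0.182,-0.09,0,0,1],
    [-0.219,-0.108,0,0,1],
    [-0.255,-0.126,0,0,1],
    [-0.292,-0.144,0,0,1],
    [-0.32,-0.165,0,0,1],
    [-0.32,-0.165,0,0,1]
  ]
}}

```text
time: 0.98
eef_pos: [0.4436, 0.2715, 0.3037]
ee_rot: [0.552, 3.091, -0.005]
contact_force: [0.5, -1.9, 0.3]
grip_width: 0.0854
```

```bash
cat >> h.py <<'E'
import pickle
def snap(tag):
    p,M,s=tool(); P=r.camera_params("wrist"); im=r.grab_frame("wrist")[:,:,::-1].copy()
    g=np.clip(im.astype(float)*1.6,0,255).astype(np.uint8)
    cv2.imwrite(f"pics/{tag}.png",g); pickle.dump((P,p,M,im),open(f"{tag}.pkl","wb"))
    print(tag,"t",round(s["time"],2),"tcp",p.round(4),"yawy",yawy(M).round(2),"F",np.round(s["contact_force"],1),"w",round(s["grip_width"],4),"q7",round(s["qpos"][6],2))
def load(tag): return pickle.load(open(f"{tag}.pkl","rb"))
E
python3 -c "
from h import *
snap('w1')"
```

```text
w1 t 0.98 tcp [0.4436 0.2715 0.3037] yawy 69.77 F [ 0.5 -1.9  0.3] w 0.0854 q7 0.54
```

View pics/w1.png

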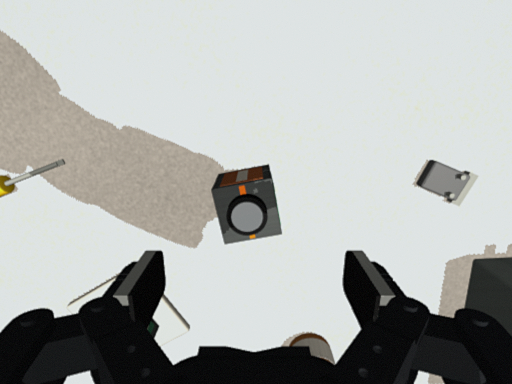

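Request:
{"op": "servo_tool", "data": {
  "deltas": [
    [-0.03,-0.028,0,0,1],
    [-0.06,-0.057,0,0,1],
    [-0.08,-0.076,0,0,1],
    [-0.08,-0.076,0,0,1]
  ]
}}

```text
time: 1.37
eef_pos: [0.4912, 0.1744, 0.3037]
ee_rot: [0.548, 3.092, -0.004]
contact_force: [-0.3, -1.6, 0.6]
grip_width: 0.0855
```

```bash
python3 -c "
from h import *
snap('w2')"
```

```text
w2 t 1.37 tcp [0.4912 0.1744 0.3037] yawy 69.91 F [-0.3 -1.6  0.6] w 0.0855 q7 0.73
```

Request:
{"op": "servo_tool", "data": {
  "deltas": [
    [-0.03,-0.028,0,0,1],
    [-0.06,-0.057,0,0,1],
    [-0.09,-0.085,0,0,1],
    [-0.1,-0.095,0,0,1],
    [-0.1,-0.095,0,0,1]
  ]
}}

```text
time: 1.83
eef_pos: [0.5522, 0.0536, 0.3035]
ee_rot: [0.544, 3.094, -0.002]
contact_force: [1.1, -1.0, 0.2]
grip_width: 0.0854
```

```bash
python3 -c "
from h import *
snap('w3')"
```

```text
w3 t 1.83 tcp [0.5522 0.0536 0.3035] yawy 70.05 F [ 1.1 -1.   0.2] w 0.0854 q7 0.97
```

View pics/w2.png

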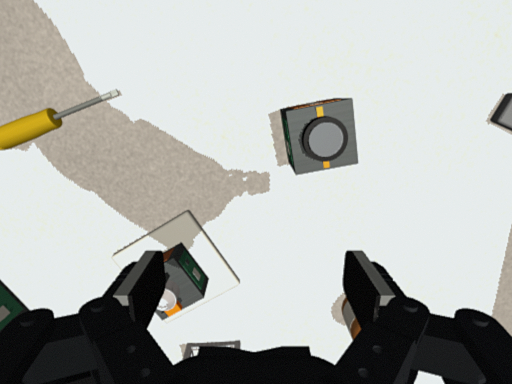

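View pics/w3.png

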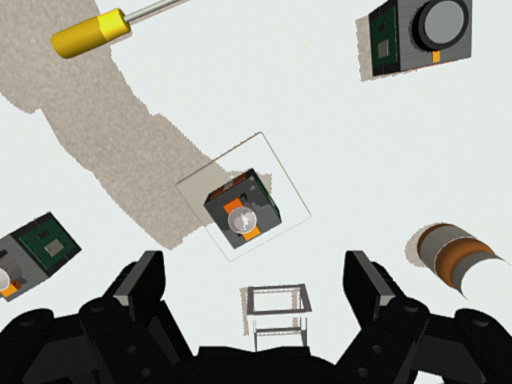

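Request:
{"op": "servo_tool", "data": {
  "deltas": [
    [-0.015,-0.036,0,0,1],
    [-0.03,-0.065,0,0,1],
    [-0.03,-0.065,0,0,1]
  ]
}}

```text
time: 2.13
eef_pos: [0.5576, -0.0194, 0.3038]
ee_rot: [0.545, 3.094, -0.004]
contact_force: [-0.1, -2.6, -0.3]
grip_width: 0.0853
```

```bash
python3 -c "
from h import *
snap('w4')"
```

```text
w4 t 2.13 tcp [ 0.5576 -0.0194  0.3038] yawy 70.03 F [-0.1 -2.6 -0.3] w 0.0853 q7 1.1
```

Request:
{"op": "servo_tool", "data": {
  "deltas": [
    [-0.01,-0.03,0,7,1],
    [-0.02,-0.06,0,14,1],
    [-0.03,-0.09,0,21,1],
    [-0.04,-0.12,0,28,1],
    [-0.05,-0.14,0,35,1],
    [-0.06,-0.15,0,42,1],
    [-0.065,-0.16,0,49,1],
    [-0.065,-0.17,0,56,1],
    [-0.065,-0.171,0,58,1],
    [-0.065,-0.171,0,58,1]
  ]
}}

```text
time: 3.02
eef_pos: [0.5615, -0.196, 0.3038]
ee_rot: [-1.971, -2.446, -0.001]
contact_force: [-0.3, 0.4, 0.4]
grip_width: 0.0852
```

```bash
python3 -c "
from h import *
snap('w5')"
```

```text
w5 t 3.02 tcp [ 0.5615 -0.196   0.3038] yawy 12.26 F [-0.3  0.4  0.4] w 0.0852 q7 0.59
```

View pics/w4.png

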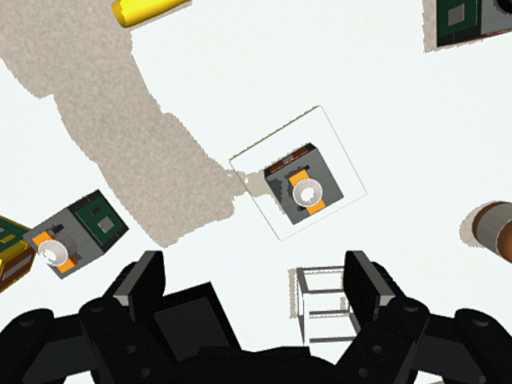

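View pics/w5.png

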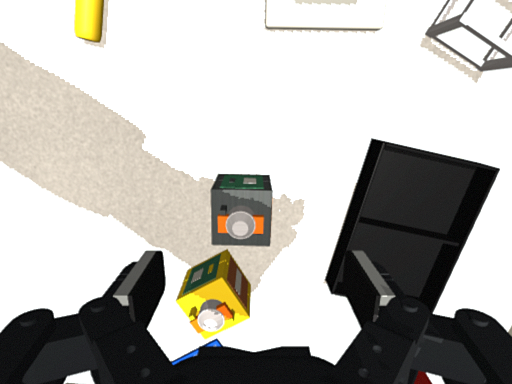

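Run:
```python
from h import *
def crop(tag,x,y,h=40,k=6):
    im=cv2.imread(f"pics/{tag}.png")[y-h:y+h,x-h:x+h]; im=(255*(im/255.)**.6).astype(np.uint8)
    im=cv2.resize(im,None,fx=k,fy=k,interpolation=cv2.INTER_NEAREST)
    for i in range(0,2*h,10):
        cv2.putText(im,str(x-h+i),(i*k,10),0,.33,(0,0,255),1);cv2.putText(im,str(y-h+i),(0,i*k+4),0,.33,(0,0,255),1)
        im[::3,i*k]=(255,0,255); im[i*k,::3]=(255,0,255)
    return im
k=dict(h=46,k=4)
cv2.imwrite("pics/c1.png",np.hstack([crop("w3",242,212,**k),crop("w4",305,188,**k)]))
cv2.imwrite("pics/c2.png",crop("w5",241,210,46,6))
cv2.imwrite("pics/c3.png",np.hstack([crop("w1",247,205,**k),crop("w2",320,138,**k)]))
```

```text
(no output)
```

View pics/c1.png

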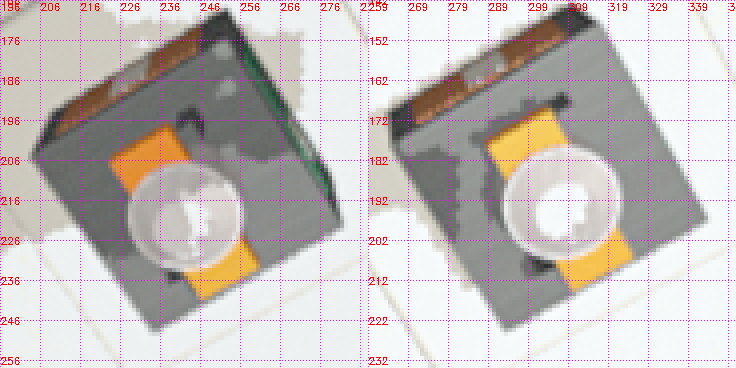

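View pics/c2.png

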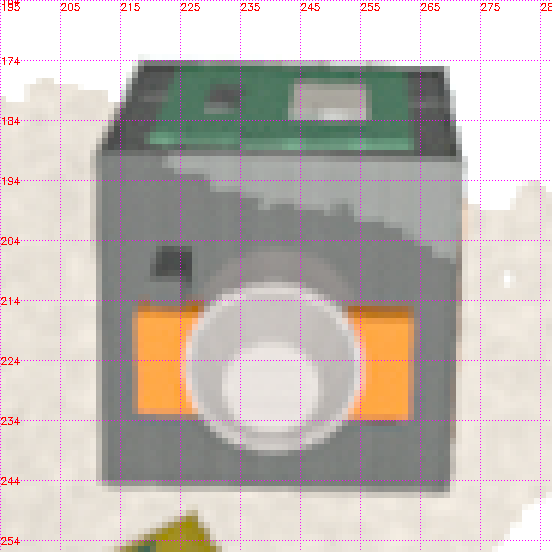

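View pics/c3.png

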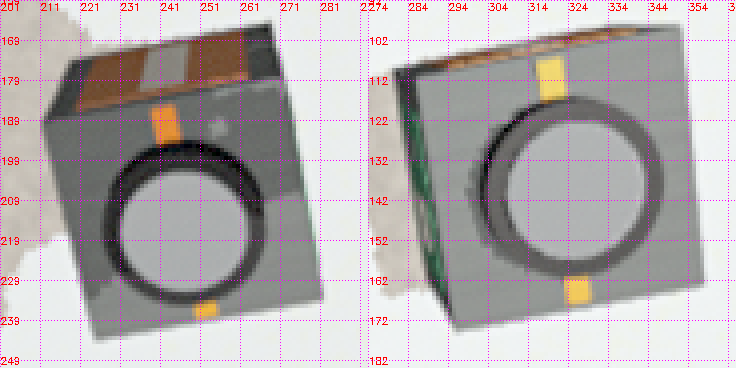

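Run:
```python
from h import *
def pts(x0,y0,k,L): return [(x0+a/k-.5,y0+b/k-.5) for a,b in L]
base3=pts(196,166,4,[(34,155),(155,330),(342,225),(221,50)])
base4=pts(259,142,4,[(24,150),(137,330),(339,217),(232,35)])
tip3=pts(196,166,4,[(191,215)])[0]; tip4=pts(259,142,4,[(563-368,209)])[0]
bat5=pts(195,164,6,[(98,153),(103,488),(449,490),(461,158)])
cam1=pts(201,159,4,[(42,120),(97,340),(322,298),(285,80)])
cam2=pts(274,92,4,[(400-368,70),(456-368,328),(703-368,283),(680-368,25)])
def rep(n,Q):
    Q=np.array(Q);c=Q.mean(0);s=np.linalg.norm(np.roll(Q,-1,0)-Q,axis=1)
    d=Q[0]-Q[1]; e=[]
    for i in range(4):
        v=np.roll(Q,-1,0)[i]-Q[i]; e.append(np.degrees(np.arctan2(v[1],v[0]))%90)
    print(n,"c",c.round(4),"sides",s.round(4),"yaw%90",np.round(e,1))
for n,ta,a,tb,b in(("base","w3",base3,"w4",base4),("cam","w1",cam1,"w2",cam2)):
    X=[tri([(load(ta)[0],p),(load(tb)[0],q)]) for p,q in zip(a,b)]
    print(n,[np.r_[x[0],max(x[1])].round(4).tolist() for x in X]); z=.055 if n=="base" else .07
    rep(n+ta,[onz(load(ta)[0],p,z) for p in a]);rep(n+tb,[onz(load(tb)[0],p,z) for p in b])
print("tip",tri([(load("w3")[0],tip3),(load("w4")[0],tip4)]))
rep("bat",[onz(load("w5")[0],p,.07) for p in bat5])
tip5=pts(195,164,6,[(270,390)])[0];print("battip",onz(load("w5")[0],tip5,.096))
```

```text
base [[0.5669, -0.0124, 0.0489, 0.0005], [0.6277, 0.0004, 0.0508, 0.0], [0.6129, 0.0623, 0.0555, 0.0001], [0.5536, 0.0484, 0.0602, 0.0005]]
basew3 c [0.5895 0.0252 0.055 ] sides [0.0623 0.0622 0.0607 0.0594] yaw%90 [11.2 11.6 13.8 10. ]
basew4 c [0.59  0.025 0.055] sides [0.0613 0.0632 0.0592 0.0621] yaw%90 [11.8 11.8 12.9  9.9]
cam [[0.4385, 0.2221, 0.0643, 0.0018], [0.5015, 0.2142, 0.0703, 0.0003], [0.5116, 0.276, 0.0694, 0.0001], [0.45, 0.2864, 0.0699, 0.0005]]
camw1 c [0.4756 0.2503 0.07  ] sides [0.0638 0.0624 0.0617 0.0634] yaw%90 [80.9 81.4 80.1 79.4]
camw2 c [0.4747 0.2492 0.07  ] sides [0.0651 0.0626 0.0628 0.0666] yaw%90 [84.1 80.6 80.6 78.7]
tip (array([0.59293589, 0.02548702, 0.06555795]), [np.float64(0.0007093780542336248), np.float64(0.0007093780542338209)])
bat c [ 0.5567 -0.2431  0.07  ] sides [0.0636 0.0631 0.0631 0.0625] yaw%90 [10.7 11.9 11.2 11.4]
battip [ 0.55658659 -0.24389447  0.096     ]
```

Request:
{"op": "servo_tool", "data": {
  "deltas": [
    [-0.02,-0.007,0.02,0.9,1],
    [-0.045,-0.015,0.04,0.9,1],
    [-0.045,-0.015,0.08,0.9,1],
    [-0.045,-0.015,0.08,0.9,1],
    [-0.045,-0.015,0.08,0.9,1]
  ]
}}

```text
time: 3.48
eef_pos: [0.5561, -0.2437, 0.2235]
ee_rot: [-1.986, -2.431, -0.0]
contact_force: [-0.1, -0.4, 0.8]
grip_width: 0.0854
```

```bash
cat >> h.py <<'E'
def crop(tag,x,y,h=40,k=6):
    im=cv2.imread(f"pics/{tag}.png")[y-h:y+h,x-h:x+h]; im=(255*(im/255.)**.6).astype(np.uint8)
    im=cv2.resize(im,None,fx=k,fy=k,interpolation=cv2.INTER_NEAREST)
    for i in range(0,2*h,10):
        cv2.putText(im,str(x-h+i),(i*k,10),0,.33,(0,0,255),1);cv2.putText(im,str(y-h+i),(0,i*k+4),0,.33,(0,0,255),1)
        im[::3,i*k]=(255,0,255); im[i*k,::3]=(255,0,255)
    return im
def pts(x0,y0,k,L): return [(x0+a/k-.5,y0+b/k-.5) for a,b in L]
E
python3 -c "
from h import *
snap('w6'); cv2.imwrite('pics/c6.png',crop('w6',250,210,60,5))"
```

```text
w6 t 3.48 tcp [ 0.5561 -0.2437  0.2235] yawy 11.52 F [-0.1 -0.4  0.8] w 0.0854 q7 0.67
```

View pics/c6.png

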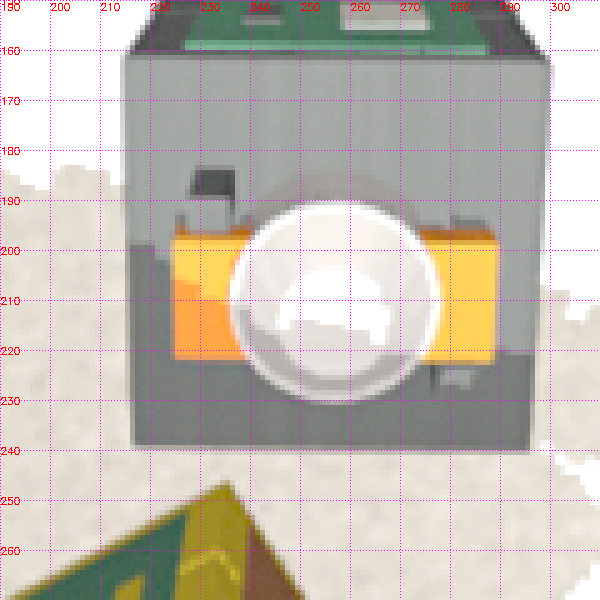

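Run:
```python
from h import *
a=pts(195,164,6,[(98,153),(103,488),(449,490),(461,158)]);b=pts(190,150,5,[(123,57),(133,447),(530,449),(550,60)])
P,p,M,_=load("w6")
X=[tri([(load("w5")[0],u),(P,v)]) for u,v in zip(a,b)]
print([np.r_[x[0],max(x[1])].round(4).tolist() for x in X])
Q=np.array([onz(P,v,.07) for v in b]);print(Q.mean(0).round(4),np.linalg.norm(np.roll(Q,-1,0)-Q,axis=1).round(4))
for i in range(4):
    v=np.roll(Q,-1,0)[i]-Q[i];print(np.degrees(np.arctan2(v[1],v[0]))%90)
d=Q.mean(0)-p;print("tool offs",(M.T@d).round(4),"yaw",yawy(M))
```

```text
[[0.5199, -0.218, 0.0705, 0.0001], [0.5322, -0.2734, 0.084, 0.0002], [0.5932, -0.2667, 0.0724, 0.0001], [0.5814, -0.2058, 0.0706, 0.0002]]
[ 0.5567 -0.2431  0.07  ] [0.0632 0.0635 0.0631 0.0631]
10.752703797126983
11.20275333796784
11.122146104230268
11.096908824643634
tool offs [0.0002 0.0009 0.1535] yaw 11.518235974957285
```

Request:
{"op": "servo_tool", "data": {
  "deltas": [
    [0,0.001,0.035,0.4,1],
    [0,0.001,0.07,0.4,1],
    [0,0.001,0.1,0.4,1],
    [0,0.001,0.1165,0.4,1],
    [0,0.001,0.1165,0.4,1],
    [0,0.001,0.1165,0.4,-1],
    [0,0.001,0.1165,0.4,-1],
    [0,0.001,0.1165,0.4,-1],
    [0,0.001,0.1165,0.4,-1],
    [0,0.001,0.1165,0.4,-1]
  ],
  "squeeze": 50
}}

```text
time: 4.37
eef_pos: [0.558, -0.2452, 0.1102]
ee_rot: [1.996, 2.421, 0.002]
contact_force: [0.3, 2.0, 8.4]
grip_width: 0.0633
```

Request:
{"op": "servo_tool", "data": {
  "deltas": [
    [0,0,0,0,-1],
    [0,0,0,0,-1],
    [0,0,0,0,-1],
    [0,0,0,0,-1]
  ]
}}

```text
time: 4.7
eef_pos: [0.558, -0.2452, 0.1102]
ee_rot: [1.997, 2.421, 0.002]
contact_force: [-0.4, 2.8, 9.0]
grip_width: 0.0631
```

```bash
python3 -c "
from h import *
snap('w7')"
```

```text
w7 t 4.7 tcp [ 0.558  -0.2452  0.1102] yawy 10.98 F [-0.4  2.8  9. ] w 0.0631 q7 0.67
```

View pics/w7.png

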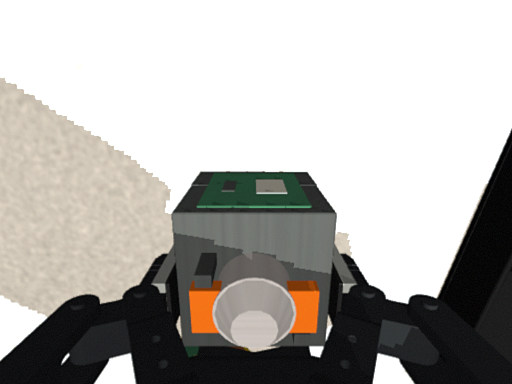

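Request:
{"op": "servo_tool", "data": {
  "deltas": [
    [0,0,-0.015,0,-1],
    [0,0,-0.05,0,-1],
    [0,0,-0.09,0,-1],
    [0,0,-0.13,0,-1],
    [0,0,-0.13,0,-1],
    [0,0,-0.13,0,-1]
  ]
}}

```text
time: 5.25
eef_pos: [0.5576, -0.2453, 0.241]
ee_rot: [1.996, 2.42, 0.003]
contact_force: [-0.8, 0.2, -4.5]
grip_width: 0.0633
```

```bash
python3 -c "
from h import *
snap('w8'); cv2.imwrite('pics/c8.png',crop('w8',254,270,95,4))"
```

```text
w8 t 5.25 tcp [ 0.5576 -0.2453  0.241 ] yawy 10.97 F [-0.8  0.2 -4.5] w 0.0633 q7 0.66
```

View pics/c8.png

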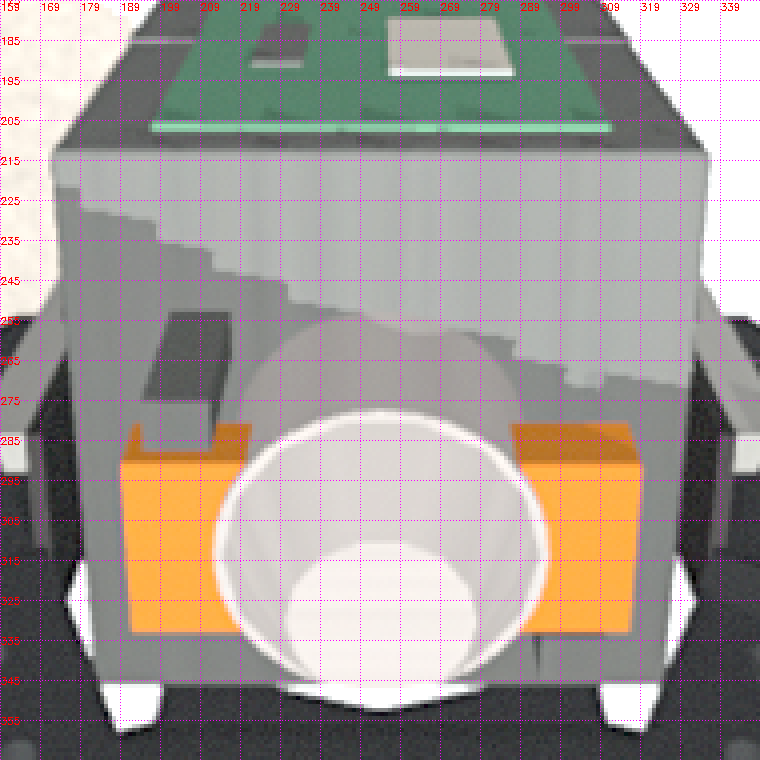

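```bash
cat >> h.py <<'E'
def deckpose(P,p,M,uv,s=.032):
    # uv order: (+x,-y),(-x,-y),(-x,+y),(+x,+y) in tool axes; returns tool-frame centre, tool-frame R
    obj=np.array([[s,-s,0],[-s,-s,0],[-s,s,0],[s,s,0]],float)
    ok,rv,tv=cv2.solvePnP(obj,np.array(uv,float),np.array(P["camera_matrix"]),None)
    T=np.array(P["camera_from_world"]); Rw=T[:3,:3].T; C=-Rw@T[:3,3]
    Xw=C+Rw@F@tv[:,0]; Rm=Rw@F@cv2.Rodrigues(rv)[0]
    q=cv2.projectPoints(obj,rv,tv,np.array(P["camera_matrix"]),None)[0][:,0]
    return M.T@(Xw-p),M.T@Rm,Xw,np.abs(q-np.array(uv)).max()
E
python3 - <<'E'
from h import *
P,p,M,_=load("w8")
uv=pts(159,175,4,[(52,151),(97,682),(662,682),(709,152)])
t,Rm,X,e=deckpose(P,p,M,uv);print(t.round(4),Rm.round(3).tolist(),X.round(4),e)
Q=np.array([onz(P,v,p[2]-.036) for v in uv]);print((M.T@(Q.mean(0)-p)).round(4),np.linalg.norm(np.roll(Q,-1,0)-Q,axis=1).round(4))
E
```

```text
[ 0.0014 -0.0012  0.0417] [[1.0, -0.003, 0.001], [0.003, 1.0, -0.001], [-0.001, 0.001, 1.0]] [ 0.5564 -0.2442  0.1992] 0.12044168670982458
[ 0.0052 -0.0012  0.036 ] [0.0608 0.0607 0.0609 0.0607]
```

Request:
{"op": "servo_tool", "data": {
  "deltas": [
    [0.025,0.008,-0.02,-7,-1],
    [0.055,0.018,-0.03,-14,-1],
    [0.09,0.029,-0.03,-21,-1],
    [0.125,0.041,-0.03,-28,-1],
    [0.16,0.052,-0.03,-35,-1],
    [0.195,0.064,-0.03,-42,-1],
    [0.225,0.074,-0.03,-49,-1],
    [0.245,0.08,-0.03,-56,-1],
    [0.257,0.084,-0.03,-63,-1],
    [0.26,0.085,-0.03,-70,-1]
  ]
}}

```text
time: 6.13
eef_pos: [0.5906, 0.0293, 0.2665]
ee_rot: [-0.233, -3.131, -0.002]
contact_force: [0.2, -0.1, -3.4]
grip_width: 0.0632
```

Request:
{"op": "servo_tool", "data": {
  "deltas": [
    [0,0,0,-5.5,-1],
    [0,0,0,-5.5,-1],
    [0,0,0,-5.5,-1]
  ]
}}

```text
time: 6.38
eef_pos: [0.5907, 0.0259, 0.2668]
ee_rot: [-0.103, -3.139, 0.0]
contact_force: [-0.3, 0.1, -2.8]
grip_width: 0.063
```

```bash
cat > st.py <<'E'
from h import *
import sys
p,M,s=tool();tg=np.array([float(a) for a in sys.argv[1:3]]+[p[2]])
print("t",round(s["time"],2),p.round(4),"yaw",yawy(M).round(2),"tool delta to target",(M.T@(tg-p))[:2].round(4),"F",np.round(s["contact_force"],1),"m",np.round(s["moment"],2),"w",round(s["grip_width"],4),"q",np.round(s["qpos"],2))
E
python3 st.py .5915 .0261; python3 -c "
from h import *
snap('w9')
cv2.imwrite('pics/s9.png',cv2.resize(r.grab_frame('scene')[120:270,190:390,::-1],(800,600),interpolation=cv2.INTER_CUBIC))"
```

```text
t 6.38 [0.5907 0.0259 0.2668] yaw 86.25 tool delta to target [-0.0008  0.0002] F [-0.3  0.1 -2.8] m [-0.01 -0.03  0.  ] w 0.063 q [ 0.    0.78 -0.21  1.47  0.18  0.91  1.25]
w9 t 6.38 tcp [0.5907 0.0259 0.2668] yawy 86.25 F [-0.3  0.1 -2.8] w 0.063 q7 1.25
```

View pics/s9.png

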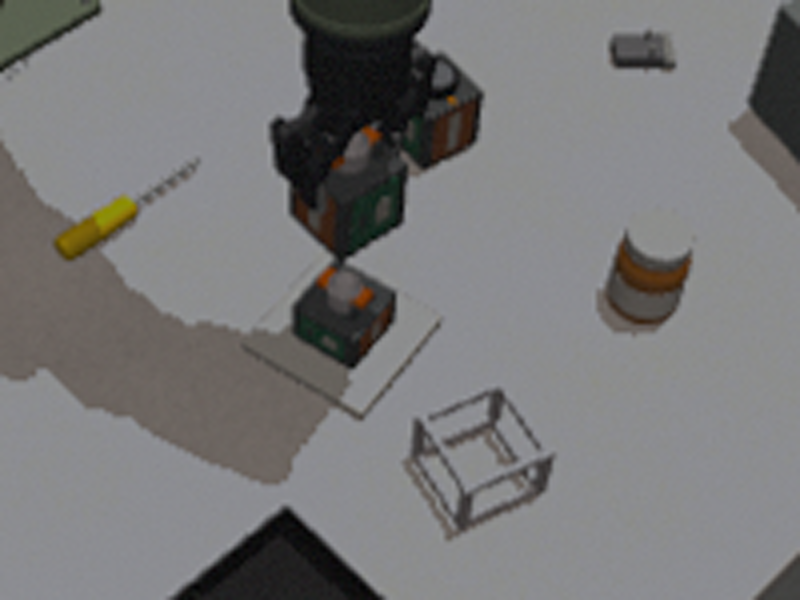

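View pics/w9.png

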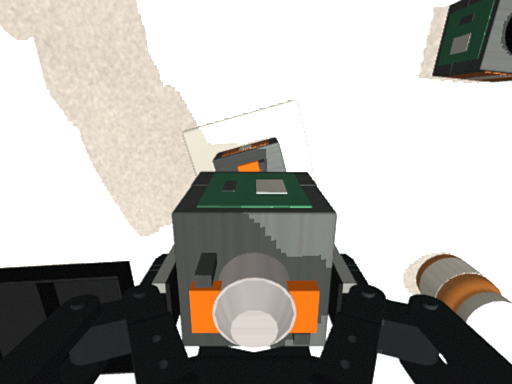

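Request:
{"op": "servo_tool", "data": {
  "deltas": [
    [-0.001,0,0.025,0,-1],
    [-0.001,0,0.05,0,-1],
    [-0.001,0,0.064,0,-1],
    [-0.001,0,0.069,0,-1],
    [-0.001,0,0.073,0,-1],
    [-0.001,0,0.077,0,-1],
    [-0.001,0,0.077,0,-1]
  ]
}}

```text
time: 7.07
eef_pos: [0.592, 0.0261, 0.1905]
ee_rot: [0.099, 3.14, -0.0]
contact_force: [-0.1, 0.8, -2.7]
grip_width: 0.0636
```

```bash
python3 st.py .5915 .0261
```

```text
t 7.07 [0.592  0.0261 0.1905] yaw 86.41 tool delta to target [0.0005 0.    ] F [-0.1  0.8 -2.7] m [-0.02 -0.01 -0.02] w 0.0636 q [-0.01  0.88 -0.19  1.54  0.21  0.74  1.22]
```

Foot is about at the cone with no contact. I'll go down in small steps.

Request:
{"op": "servo_tool", "data": {
  "deltas": [
    [0,0,0.003,0,-1],
    [0,0,0.006,0,-1],
    [0,0,0.009,0,-1],
    [0,0,0.009,0,-1]
  ]
}}

```text
time: 7.4
eef_pos: [0.5918, 0.0261, 0.181]
ee_rot: [-0.098, -3.14, 0.0]
contact_force: [-0.7, -0.2, -3.4]
grip_width: 0.0634
```

Request:
{"op": "servo_tool", "data": {
  "deltas": [
    [0,0,0.003,0,-1],
    [0,0,0.006,0,-1],
    [0,0,0.009,0,-1],
    [0,0,0.009,0,-1]
  ]
}}

```text
time: 7.73
eef_pos: [0.5917, 0.026, 0.1717]
ee_rot: [-0.097, -3.139, 0.0]
contact_force: [-0.1, -0.2, -4.2]
grip_width: 0.0629
```

```bash
python3 st.py .5915 .0261
```

```text
t 7.73 [0.5917 0.026  0.1717] yaw 86.45 tool delta to target [0.0002 0.    ] F [-0.1 -0.2 -4.2] m [-0.03  0.01  0.01] w 0.0629 q [-0.01  0.91 -0.18  1.56  0.22  0.7   1.22]
```

Request:
{"op": "servo_tool", "data": {
  "deltas": [
    [0,0,0.002,0,-1],
    [0,0,0.004,0,-1],
    [0,0,0.005,0,-1],
    [0,0,0.005,0,-1]
  ]
}}

```text
time: 8.07
eef_pos: [0.5919, 0.026, 0.1672]
ee_rot: [-0.097, -3.14, 0.0]
contact_force: [0.4, 0.3, -2.6]
grip_width: 0.0636
```

Request:
{"op": "servo_tool", "data": {
  "deltas": [
    [0,0,0.001,0,-1],
    [0,0,0.002,0,-1],
    [0,0,0.002,0,-1]
  ]
}}

```text
time: 8.32
eef_pos: [0.592, 0.0261, 0.1654]
ee_rot: [0.098, 3.14, -0.0]
contact_force: [-0.4, 0.3, -3.7]
grip_width: 0.0635
```

```bash
python3 st.py .5915 .0261
```

```text
t 8.32 [0.592  0.0261 0.1654] yaw 86.44 tool delta to target [0.0005 0.    ] F [-0.4  0.3 -3.7] m [-0.01 -0.06  0.02] w 0.0635 q [-0.01  0.92 -0.18  1.56  0.22  0.68  1.22]
```

Request:
{"op": "servo_tool", "data": {
  "deltas": [
    [0,0,0.001,0,-1],
    [0,0,0.001,0,-1],
    [0,0,0.002,0,-1],
    [0,0,0.002,0,-1]
  ]
}}

```text
time: 8.65
eef_pos: [0.592, 0.026, 0.1652]
ee_rot: [0.098, 3.139, -0.0]
contact_force: [-10.6, -1.2, 32.1]
grip_width: 0.0633
```

```bash
python3 st.py .5915 .0261
```

```text
t 8.65 [0.592  0.026  0.1652] yaw 86.43 tool delta to target [0.0005 0.    ] F [-10.6  -1.2  32.1] m [0.13 2.27 0.14] w 0.0633 q [-0.01  0.92 -0.18  1.56  0.22  0.68  1.22]
```

Request:
{"op": "servo_tool", "data": {
  "deltas": [
    [0,0,-0.0017,0,-1],
    [0,0,-0.0017,0,-1],
    [0,0,-0.0017,2,-1],
    [0,-0.0002,-0.0017,6,-1],
    [0,-0.0003,-0.0017,10,-1],
    [0,-0.0004,-0.0017,14,-1],
    [0,-0.0004,-0.0017,14,-1]
  ]
}}

```text
time: 9.23
eef_pos: [0.5921, 0.026, 0.1653]
ee_rot: [0.487, 3.103, 0.0]
contact_force: [0.0, 0.8, 4.2]
grip_width: 0.063
```

```bash
python3 st.py .5915 .0261
```

```text
t 9.23 [0.5921 0.026  0.1653] yaw 72.17 tool delta to target [ 0.0006 -0.0001] F [0.  0.8 4.2] m [ 0.42 -0.21 -0.02] w 0.063 q [-0.04  0.92 -0.11  1.56  0.14  0.67  1.04]
```

Request:
{"op": "servo_tool", "data": {
  "deltas": [
    [0,-0.0001,0,5,-1],
    [0,-0.0002,0,10,-1],
    [0.0001,-0.0004,0,15,-1],
    [0.0001,-0.0005,0,20,-1],
    [0.0001,-0.0006,0,25,-1],
    [0.0002,-0.0007,0,30,-1],
    [0.0003,-0.0008,0,35,-1],
    [0.0003,-0.0009,0,40,-1],
    [0.0004,-0.001,0,45,-1],
    [0.0004,-0.001,0,45,-1]
  ]
}}

```text
time: 10.07
eef_pos: [0.5915, 0.0251, 0.1652]
ee_rot: [1.635, 2.682, 0.001]
contact_force: [0.1, 1.0, 4.8]
grip_width: 0.0632
```

```bash
python3 st.py .5915 .0261
```

```text
t 10.07 [0.5915 0.0251 0.1652] yaw 27.28 tool delta to target [0.0009 0.0004] F [0.1 1.  4.8] m [ 0.21 -0.38 -0.06] w 0.0632 q [-0.15  0.92  0.1   1.57 -0.13  0.66  0.5 ]
```

Request:
{"op": "servo_tool", "data": {
  "deltas": [
    [0,-0.0001,0,4,-1],
    [0,-0.0002,0,8,-1],
    [0,-0.0003,0,11,-1],
    [0,-0.0003,0,13,-1],
    [0,-0.0003,0,13,-1]
  ]
}}

```text
time: 10.48
eef_pos: [0.5913, 0.0249, 0.1653]
ee_rot: [1.923, 2.484, 0.001]
contact_force: [1.9, 2.0, 6.2]
grip_width: 0.063
```

```bash
python3 st.py .5915 .0261
```

```text
t 10.48 [0.5913 0.0249 0.1653] yaw 14.51 tool delta to target [0.0011 0.0005] F [1.9 2.  6.2] m [ 0.33 -0.48 -0.03] w 0.063 q [-0.18  0.92  0.16  1.57 -0.21  0.67  0.34]
```

Request:
{"op": "servo_tool", "data": {
  "deltas": [
    [0,0,0,1,-1],
    [0,0,0,2,-1],
    [0,0,0,2,-1]
  ]
}}

```text
time: 10.73
eef_pos: [0.5911, 0.0245, 0.1653]
ee_rot: [1.965, 2.45, -0.0]
contact_force: [-0.6, -0.1, 6.5]
grip_width: 0.0634
```

```bash
python3 st.py .5915 .0261
```

```text
t 10.73 [0.5911 0.0245 0.1653] yaw 12.54 tool delta to target [0.0014 0.0007] F [-0.6 -0.1  6.5] m [ 0.07 -0.3   0.05] w 0.0634 q [-0.18  0.92  0.17  1.57 -0.22  0.67  0.32]
```

Request:
{"op": "servo_tool", "data": {
  "deltas": [
    [0,0,0,1,-1],
    [0,0,0,2,-1],
    [0,0,0,2,-1]
  ]
}}

```text
time: 10.98
eef_pos: [0.5909, 0.024, 0.1653]
ee_rot: [2.008, 2.415, -0.001]
contact_force: [-1.7, -2.8, 8.3]
grip_width: 0.0634
```

```bash
python3 st.py .5915 .0261
```

```text
t 10.98 [0.5909 0.024  0.1653] yaw 10.53 tool delta to target [0.002  0.0009] F [-1.7 -2.8  8.3] m [-0.56  0.14  0.12] w 0.0634 q [-0.18  0.93  0.18  1.57 -0.23  0.67  0.3 ]
```

Request:
{"op": "servo_tool", "data": {
  "deltas": [
    [0,0,0,1,-1],
    [0,0,0,2,-1],
    [0,0,0,2,-1]
  ]
}}

```text
time: 11.23
eef_pos: [0.5907, 0.0234, 0.1653]
ee_rot: [2.05, 2.379, -0.003]
contact_force: [-3.0, -4.6, 8.8]
grip_width: 0.0632
```

```bash
python3 st.py .5915 .0261
```

```text
t 11.23 [0.5907 0.0234 0.1653] yaw 8.51 tool delta to target [0.0025 0.0012] F [-3.  -4.6  8.8] m [-1.18  0.54  0.24] w 0.0632 q [-0.19  0.93  0.19  1.57 -0.25  0.67  0.27]
```

```bash
python3 -c "
from h import *
snap('w10')
cv2.imwrite('pics/s10.png',cv2.resize(r.grab_frame('scene')[140:230,220:340,::-1],(800,600),interpolation=cv2.INTER_CUBIC))"
```

```text
w10 t 11.23 tcp [0.5907 0.0234 0.1653] yawy 8.51 F [-3.  -4.6  8.8] w 0.0632 q7 0.27
```

View pics/w10.png

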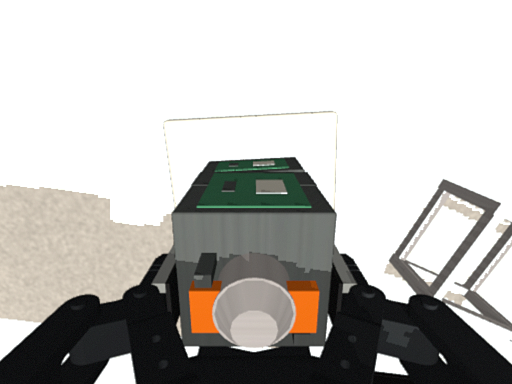

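View pics/s10.png

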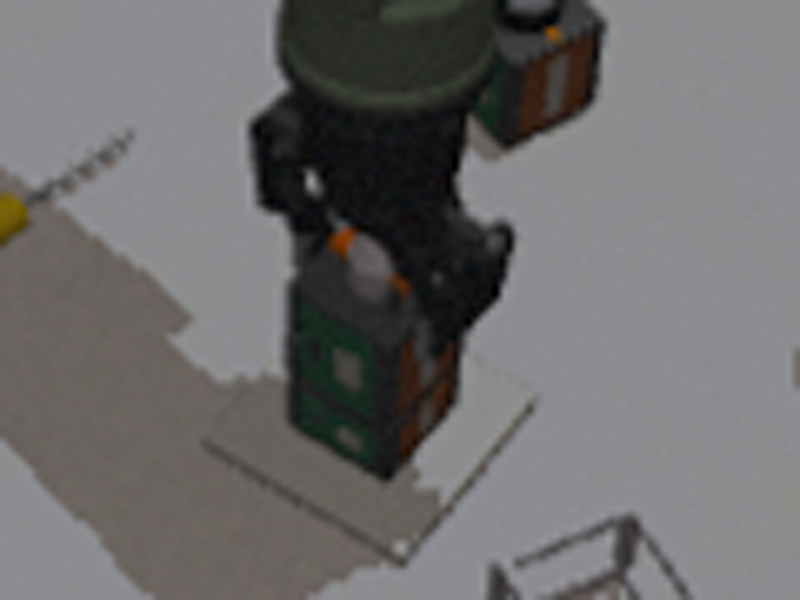

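Request:
{"op": "servo_tool", "data": {
  "deltas": [
    [0.0005,0,0,-1,-1],
    [0.001,0,0,-2.2,-1],
    [0.001,0,0,-2.2,-1]
  ]
}}

```text
time: 11.58
eef_pos: [0.5911, 0.0243, 0.1653]
ee_rot: [2.001, 2.42, -0.002]
contact_force: [1.5, -6.2, 5.6]
grip_width: 0.0636
```

```bash
python3 st.py .5904 .0248
```

```text
t 11.58 [0.5911 0.0243 0.1653] yaw 10.82 tool delta to target [ 0.0006 -0.0005] F [ 1.5 -6.2  5.6] m [-1.34 -0.37  0.09] w 0.0636 q [-0.18  0.93  0.18  1.57 -0.23  0.67  0.3 ]
```

Request:
{"op": "servo_tool", "data": {
  "deltas": [
    [-0.0007,0,0,0,-1],
    [-0.0007,0,0,0,-1],
    [-0.0007,0,0,0,0.2],
    [-0.0007,0,0,0,1],
    [-0.0007,0,0,0,1],
    [-0.0007,0,0,0,1],
    [-0.0007,0,0,0,1]
  ]
}}

```text
time: 12.17
eef_pos: [0.5908, 0.025, 0.1649]
ee_rot: [-2.005, -2.418, 0.001]
contact_force: [0.0, -0.6, -0.0]
grip_width: 0.0856
```

Request:
{"op": "servo_tool", "data": {
  "deltas": [
    [0,0,-0.01,0,1],
    [0,0,-0.03,0,1],
    [0,0,-0.06,0,1],
    [0,0,-0.1,0,1],
    [0,0,-0.12,0,1],
    [0,0,-0.12,0,1]
  ]
}}

```text
time: 12.67
eef_pos: [0.5919, 0.0248, 0.2902]
ee_rot: [2.002, 2.414, 0.007]
contact_force: [-0.6, -0.4, 0.2]
grip_width: 0.0854
```

```bash
python3 -c "
from h import *
snap('w11');cv2.imwrite('pics/c11.png',crop('w11',254,210,75,5))
cv2.imwrite('pics/s11.png',cv2.resize(r.grab_frame('scene')[140:230,220:340,::-1],(800,600),interpolation=cv2.INTER_CUBIC))"
```

```text
w11 t 12.67 tcp [0.5919 0.0248 0.2902] yawy 10.65 F [-0.6 -0.4  0.2] w 0.0854 q7 0.26
```

View pics/w11.png

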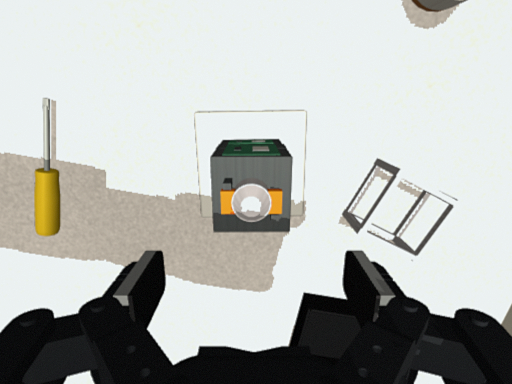

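View pics/c11.png

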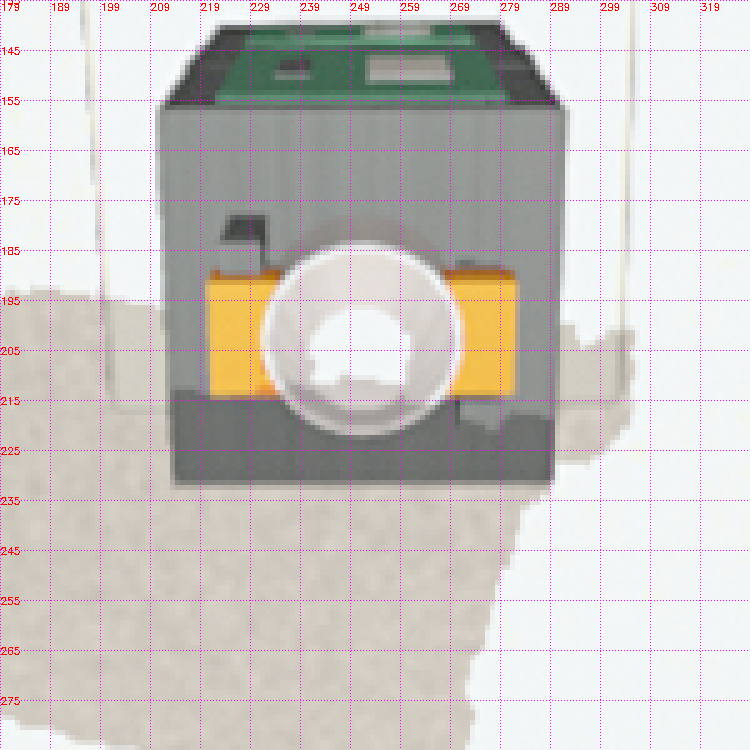

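View pics/s11.png

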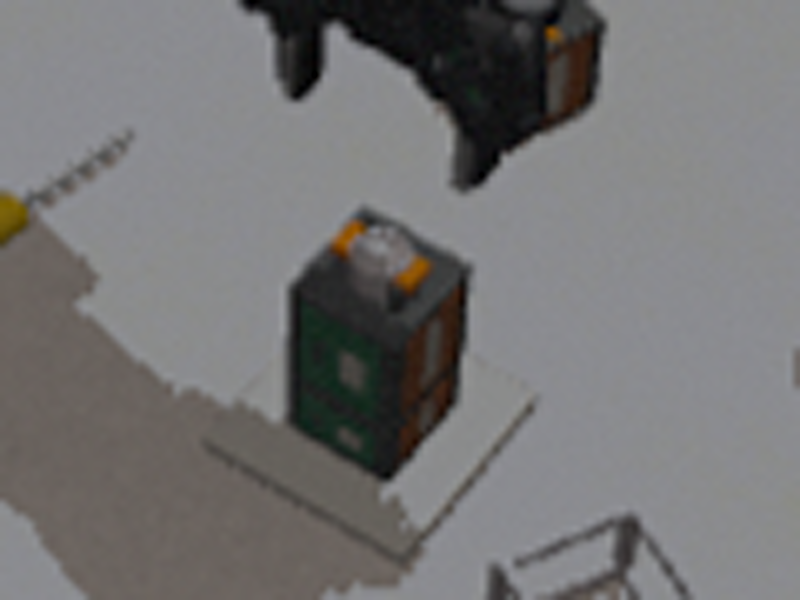

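Run:
```python
from h import *
P,p,M,_=load("w11")
uv=pts(179,135,5,[(159,107),(172,485),(554,485),(567,108)])
t,Rm,X,e=deckpose(P,p,M,uv);print(t.round(4),X.round(4),e, "bodyyaw",yawy(M@Rm))
Q=np.array([onz(P,v,.125) for v in uv]);print(Q.mean(0).round(4),np.linalg.norm(np.roll(Q,-1,0)-Q,axis=1).round(4))
a=onz(P,(195,111),.012);b=onz(P,(307,110),.012);d=b-a;print("stand yaw",np.degrees(np.arctan2(d[1],d[0])),np.linalg.norm(d))
```

```text
[ 0.001  -0.0031  0.1676] [0.5897 0.0253 0.1226] 0.21243275973512254 bodyyaw 10.46831773418544
[0.5896 0.026  0.125 ] [0.0636 0.0638 0.0636 0.0631]
stand yaw 11.105876565911974 0.12266540901591377
```

Request:
{"op": "servo_tool", "data": {
  "deltas": [
    [0.035,-0.01,0,2,1],
    [0.07,-0.021,0,6,1],
    [0.105,-0.031,0,10,1],
    [0.14,-0.042,0,14,1],
    [0.175,-0.052,0.01,18,1],
    [0.21,-0.062,0.03,20,1],
    [0.235,-0.07,0.05,20,1],
    [0.2437,-0.0725,0.07,20,1],
    [0.2437,-0.0725,0.07,20,1],
    [0.2437,-0.0725,0.07,20,1]
  ]
}}

```text
time: 13.6
eef_pos: [0.4745, 0.2506, 0.2146]
ee_rot: [2.395, 2.033, -0.004]
contact_force: [-0.3, 0.0, 1.4]
grip_width: 0.0851
```

```bash
python3 -c "
from h import *
snap('w12');cv2.imwrite('pics/c12.png',crop('w12',250,210,75,5))"
```

```text
w12 t 13.6 tcp [0.4745 0.2506 0.2146] yawy -9.34 F [-0.3  0.   1.4] w 0.0851 q7 -0.34
```

View pics/c12.png

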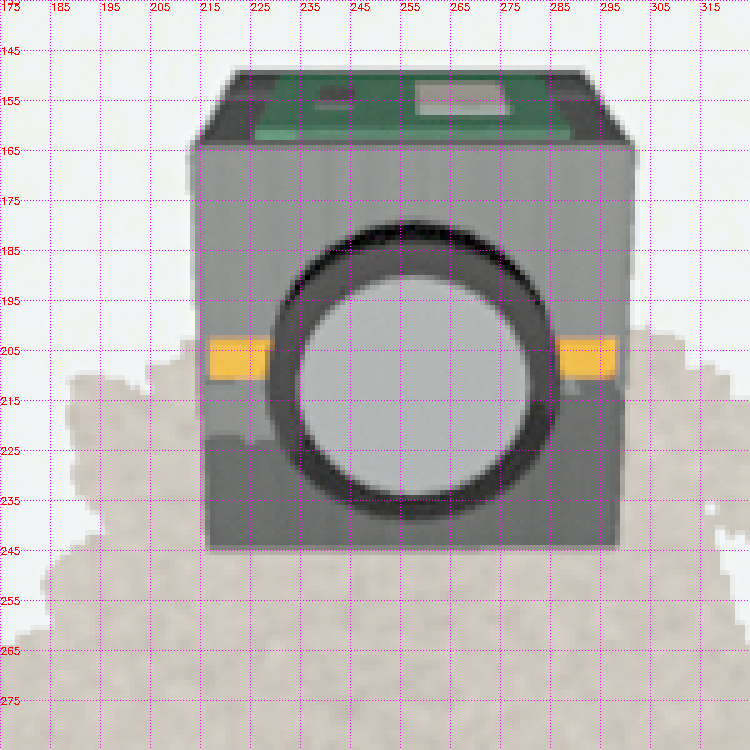

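Run:
```python
from h import *
P,p,M,_=load("w12")
uv=pts(175,135,5,[(188,144),(207,548),(620,548),(636,147)])
t,Rm,X,e=deckpose(P,p,M,uv);print(t.round(4),X.round(4),e, "bodyyaw",yawy(M@Rm))
Q=np.array([onz(P,v,.07) for v in uv]);print((M.T@(Q.mean(0)-p)).round(4),np.linalg.norm(np.roll(Q,-1,0)-Q,axis=1).round(4))
```

```text
[-0.0006  0.0017  0.1457] [0.4758 0.2495 0.0688] 0.3855140829140282 bodyyaw -9.109240406112816
[-1.000e-04  1.800e-03  1.446e-01] [0.0634 0.0638 0.063  0.0637]
```

Request:
{"op": "servo_tool", "data": {
  "deltas": [
    [0,0.003,0.03,-0.2,1],
    [0,0.003,0.065,-0.2,1],
    [0,0.003,0.095,-0.2,1],
    [0,0.003,0.1075,-0.2,1],
    [0,0.003,0.1075,-0.2,1],
    [0,0.003,0.1075,-0.2,-1],
    [0,0.003,0.1075,-0.2,-1],
    [0,0.003,0.1075,-0.2,-1],
    [0,0.003,0.1075,-0.2,-1],
    [0,0.003,0.1075,-0.2,-1]
  ],
  "squeeze": 50
}}

```text
time: 14.48
eef_pos: [0.4784, 0.2504, 0.1095]
ee_rot: [2.391, 2.036, 0.003]
contact_force: [-0.4, -2.6, 6.1]
grip_width: 0.0632
```

Request:
{"op": "servo_tool", "data": {
  "deltas": [
    [0,0,0,0,-1],
    [0,0,0,0,-1],
    [0,0,0,0,-1]
  ]
}}

```text
time: 14.73
eef_pos: [0.4784, 0.2504, 0.1095]
ee_rot: [2.391, 2.036, 0.003]
contact_force: [0.2, -3.7, 6.0]
grip_width: 0.0632
```

Request:
{"op": "servo_tool", "data": {
  "deltas": [
    [0,0,-0.015,0,-1],
    [0,0,-0.05,0,-1],
    [0,0,-0.09,0,-1],
    [0,0,-0.13,0,-1],
    [0,0,-0.17,0,-1],
    [0,0,-0.205,0,-1],
    [0,0,-0.205,0,-1],
    [0,0,-0.205,0,-1]
  ]
}}

```text
time: 15.4
eef_pos: [0.4778, 0.2505, 0.3152]
ee_rot: [2.391, 2.037, 0.007]
contact_force: [0.3, -0.5, -3.0]
grip_width: 0.0633
```

```bash
python3 -c "
from h import *
snap('w13'); cv2.imwrite('pics/c13.png',crop('w13',254,270,95,4))"
```

```text
w13 t 15.4 tcp [0.4778 0.2505 0.3152] yawy -9.16 F [ 0.3 -0.5 -3. ] w 0.0633 q7 -0.39
```

View pics/c13.png

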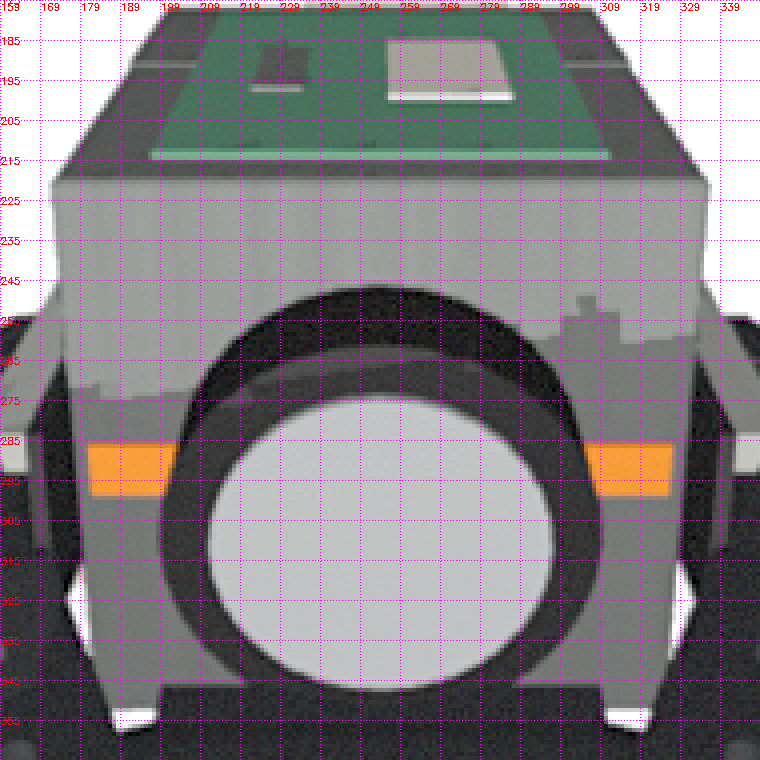

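Run:
```python
from h import *
for tag,L in(("w8",[(52,151),(709,152)]),("w13",[(52,181),(708,181)])):
    P,p,M,_=load(tag)
    for dz in(.0395,.0402,.0417):
        Q=[M.T@(onz(P,v,p[2]-dz)-p) for v in pts(159,175,4,L)]
        print(tag,dz,np.mean(Q,0).round(4)-[.032,0,0],np.linalg.norm(Q[1]-Q[0]).round(4),"ang",np.degrees(np.arctan2(*(Q[1]-Q[0])[:2])).round(2))
```

```text
w8 0.0395 [ 0.0023 -0.0011  0.0394] 0.0627 ang -0.24
w8 0.0402 [ 0.002  -0.0011  0.0401] 0.0631 ang -0.24
w8 0.0417 [ 0.0014 -0.0011  0.0416] 0.064 ang -0.24
w13 0.0395 [-0.0012 -0.0008  0.0396] 0.0632 ang -0.11
w13 0.0402 [-0.0014 -0.0008  0.0403] 0.0636 ang -0.11
w13 0.0417 [-0.002  -0.0008  0.0418] 0.0645 ang -0.11
```

Request:
{"op": "servo_tool", "data": {
  "deltas": [
    [-0.02,0.014,0,-7,-1],
    [-0.04,0.029,0,-14,-1],
    [-0.06,0.043,0,-21,-1],
    [-0.08,0.057,0,-28,-1],
    [-0.1,0.072,0,-35,-1],
    [-0.12,0.086,0,-42,-1],
    [-0.14,0.1,0,-49,-1],
    [-0.16,0.114,0,-56,-1],
    [-0.18,0.128,0,-63,-1],
    [-0.2037,0.1453,0,-70,-1]
  ]
}}

```text
time: 16.28
eef_pos: [0.5885, 0.0258, 0.3117]
ee_rot: [-0.78, -3.041, -0.0]
contact_force: [-1.1, 0.9, -2.3]
grip_width: 0.0629
```

Request:
{"op": "servo_tool", "data": {
  "deltas": [
    [0,0,0,-7,-1],
    [0,0,0,-14,-1],
    [0,0,0,-21,-1],
    [0,0,0,-25.2,-1],
    [0,0,0,-25.2,-1],
    [0,0,0,-25.2,-1]
  ]
}}

```text
time: 16.78
eef_pos: [0.5884, 0.0262, 0.3119]
ee_rot: [-0.113, -3.138, -0.0]
contact_force: [-0.2, 0.2, -2.7]
grip_width: 0.0631
```

```bash
python3 st.py .5889 .0262
```

```text
t 16.78 [0.5884 0.0262 0.3119] yaw 85.88 tool delta to target [-0.0005  0.0001] F [-0.2  0.2 -2.7] m [ 0.03 -0.    0.02] w 0.0631 q [-0.03  0.72 -0.13  1.41  0.1   1.01  1.31]
```

Request:
{"op": "servo_tool", "data": {
  "deltas": [
    [-0.0005,0,0.02,0,-1],
    [-0.0005,0,0.035,0,-1],
    [-0.0005,0,0.042,0,-1],
    [-0.0005,0,0.047,0,-1],
    [-0.0005,0,0.052,0,-1],
    [-0.0005,0,0.052,0,-1]
  ]
}}

```text
time: 17.28
eef_pos: [0.5891, 0.0264, 0.2601]
ee_rot: [-0.11, -3.139, 0.0]
contact_force: [-0.6, 0.6, -1.4]
grip_width: 0.0631
```

```bash
python3 st.py .5889 .0262; python3 -c "
from h import *
cv2.imwrite('pics/s14.png',cv2.resize(r.grab_frame('scene')[100:220,200:360,::-1],(800,600),interpolation=cv2.INTER_CUBIC))"
```

```text
t 17.28 [0.5891 0.0264 0.2601] yaw 86.0 tool delta to target [ 0.0002 -0.0002] F [-0.6  0.6 -1.4] m [-0.01  0.03  0.05] w 0.0631 q [-0.04  0.78 -0.13  1.49  0.12  0.88  1.3 ]
```

View pics/s14.png

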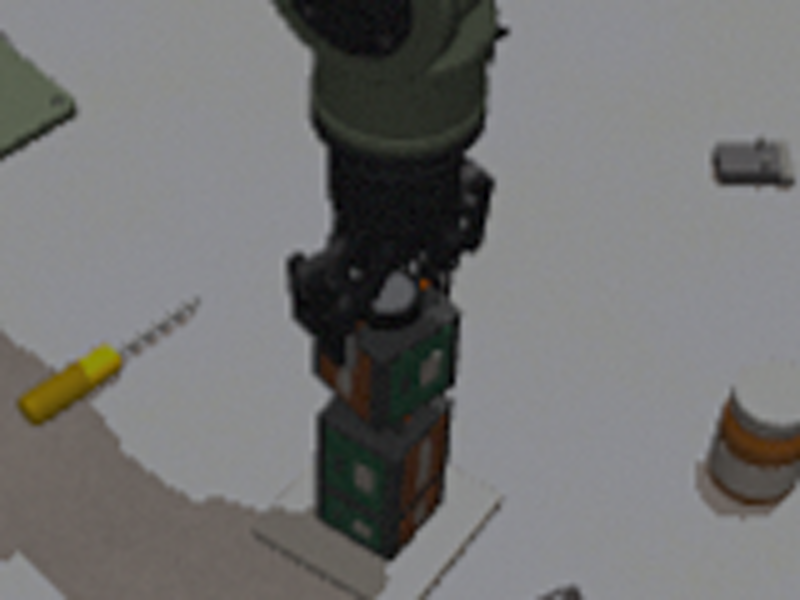

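The camera segment is over the post and looks centred. I'll lower it in small steps.

Request:
{"op": "servo_tool", "data": {
  "deltas": [
    [0,0,0.003,0,-1],
    [0,0,0.006,0,-1],
    [0,0,0.009,0,-1],
    [0,0,0.009,0,-1]
  ]
}}

```text
time: 17.67
eef_pos: [0.589, 0.0263, 0.2511]
ee_rot: [-0.109, -3.139, 0.0]
contact_force: [-0.0, 0.4, -2.3]
grip_width: 0.0635
```

Request:
{"op": "servo_tool", "data": {
  "deltas": [
    [0,0,0.003,0,-1],
    [0,0,0.006,0,-1],
    [0,0,0.009,0,-1],
    [0,0,0.009,0,-1]
  ]
}}

```text
time: 18.0
eef_pos: [0.589, 0.0264, 0.2419]
ee_rot: [-0.108, -3.139, 0.0]
contact_force: [-0.3, -0.3, -2.5]
grip_width: 0.0632
```

```bash
python3 st.py .5889 .0262
```

```text
t 18.0 [0.589  0.0264 0.2419] yaw 86.04 tool delta to target [ 0.0001 -0.0002] F [-0.3 -0.3 -2.5] m [-0.02 -0.03 -0.01] w 0.0632 q [-0.04  0.8  -0.12  1.51  0.12  0.84  1.3 ]
```

Request:
{"op": "servo_tool", "data": {
  "deltas": [
    [0,0,0.002,0,-1],
    [0,0,0.004,0,-1],
    [0,0,0.005,0,-1],
    [0,0,0.005,0,-1]
  ]
}}

```text
time: 18.33
eef_pos: [0.5891, 0.0264, 0.2374]
ee_rot: [-0.108, -3.139, 0.0]
contact_force: [0.6, -0.2, -2.5]
grip_width: 0.0634
```

Request:
{"op": "servo_tool", "data": {
  "deltas": [
    [0,0,0.001,0,-1],
    [0,0,0.002,0,-1],
    [0,0,0.002,0,-1]
  ]
}}

```text
time: 18.58
eef_pos: [0.5891, 0.0264, 0.2354]
ee_rot: [-0.108, -3.139, 0.0]
contact_force: [-0.4, 0.1, -1.3]
grip_width: 0.0632
```

```bash
python3 st.py .5889 .0262
```

```text
t 18.58 [0.5891 0.0264 0.2354] yaw 86.04 tool delta to target [ 0.0002 -0.0002] F [-0.4  0.1 -1.3] m [-0.04  0.   -0.05] w 0.0632 q [-0.04  0.81 -0.12  1.51  0.12  0.82  1.3 ]
```

Request:
{"op": "servo_tool", "data": {
  "deltas": [
    [0,0,0.0005,0,-1],
    [0,0,0.001,0,-1],
    [0,0,0.001,0,-1]
  ]
}}

```text
time: 18.83
eef_pos: [0.5892, 0.0264, 0.2346]
ee_rot: [0.108, 3.14, -0.0]
contact_force: [-0.7, 0.9, -3.9]
grip_width: 0.0633
```

```bash
python3 st.py .5889 .0262
```

```text
t 18.83 [0.5892 0.0264 0.2346] yaw 86.05 tool delta to target [ 0.0003 -0.0002] F [-0.7  0.9 -3.9] m [-0.04  0.   -0.02] w 0.0633 q [-0.04  0.81 -0.12  1.51  0.12  0.82  1.3 ]
```

Request:
{"op": "servo_tool", "data": {
  "deltas": [
    [0,0,0.0005,0,-1],
    [0,0,0.0007,0,-1],
    [0,0,0.0007,0,-1]
  ]
}}

```text
time: 19.08
eef_pos: [0.5893, 0.0264, 0.2345]
ee_rot: [0.109, 3.139, -0.0]
contact_force: [-2.7, -1.2, 9.2]
grip_width: 0.0629
```

```bash
python3 st.py .5889 .0262
```

```text
t 19.08 [0.5893 0.0264 0.2345] yaw 86.04 tool delta to target [ 0.0003 -0.0002] F [-2.7 -1.2  9.2] m [0.11 0.65 0.03] w 0.0629 q [-0.04  0.81 -0.12  1.51  0.12  0.82  1.3 ]
```

Request:
{"op": "servo_tool", "data": {
  "deltas": [
    [0,0,-0.0003,0,-1],
    [0,0.0001,-0.0003,4,-1],
    [0,0.0002,-0.0003,8,-1],
    [0,0.0003,-0.0003,12,-1],
    [-0.0001,0.0005,-0.0003,17,-1],
    [-0.0001,0.0006,-0.0003,22,-1],
    [-0.0002,0.0007,-0.0003,27,-1],
    [-0.0003,0.0009,-0.0003,32,-1],
    [-0.0004,0.001,-0.0003,37,-1],
    [-0.0004,0.001,-0.0003,37,-1]
  ]
}}

```text
time: 19.92
eef_pos: [0.5898, 0.0276, 0.2345]
ee_rot: [1.105, 2.94, 0.0]
contact_force: [0.3, 0.3, 3.7]
grip_width: 0.0636
```

```bash
python3 st.py .5894 .0273
```

```text
t 19.92 [0.5898 0.0276 0.2345] yaw 48.81 tool delta to target [ 0.0001 -0.0005] F [0.3 0.3 3.7] m [ 0.22 -0.13 -0.1 ] w 0.0636 q [-0.13  0.82  0.07  1.52 -0.07  0.81  0.81]
```

Request:
{"op": "servo_tool", "data": {
  "deltas": [
    [0,0.0001,0,5,-1],
    [0,0.0002,0,10,-1],
    [0,0.0003,0,15,-1],
    [-0.0001,0.0004,0,20,-1],
    [-0.0002,0.0005,0,25,-1],
    [-0.0002,0.0006,0,30,-1],
    [-0.0003,0.0007,0,34,-1],
    [-0.0003,0.0007,0,34,-1]
  ]
}}

```text
time: 20.58
eef_pos: [0.5906, 0.0278, 0.2345]
ee_rot: [1.913, 2.491, 0.001]
contact_force: [-0.0, 1.2, 5.1]
grip_width: 0.063
```

```bash
python3 st.py .5901 .0276
```

```text
t 20.58 [0.5906 0.0278 0.2345] yaw 14.97 tool delta to target [-0.0001 -0.0005] F [-0.   1.2  5.1] m [ 0.11 -0.14 -0.09] w 0.063 q [-0.22  0.83  0.24  1.52 -0.24  0.82  0.37]
```

Request:
{"op": "servo_tool", "data": {
  "deltas": [
    [0,0,0,1,-1],
    [0,0,0,2,-1],
    [0,0,0,2,-1]
  ]
}}

```text
time: 20.83
eef_pos: [0.5906, 0.0278, 0.2345]
ee_rot: [1.952, 2.461, 0.001]
contact_force: [-0.3, 0.5, 5.7]
grip_width: 0.0634
```

```bash
python3 st.py .5901 .0276
```

```text
t 20.83 [0.5906 0.0278 0.2345] yaw 13.16 tool delta to target [-0.0001 -0.0005] F [-0.3  0.5  5.7] m [ 0.28 -0.08 -0.06] w 0.0634 q [-0.22  0.83  0.25  1.52 -0.25  0.82  0.35]
```

Request:
{"op": "servo_tool", "data": {
  "deltas": [
    [0,0,0,1,-1],
    [0,0,0,2,-1],
    [0,0,0,2,-1]
  ]
}}

```text
time: 21.08
eef_pos: [0.5905, 0.0277, 0.2345]
ee_rot: [1.995, 2.426, 0.001]
contact_force: [0.4, 0.5, 5.6]
grip_width: 0.0631
```

```bash
python3 st.py .5901 .0276
```

```text
t 21.08 [0.5905 0.0277 0.2345] yaw 11.16 tool delta to target [-0.     -0.0005] F [0.4 0.5 5.6] m [ 0.2  -0.1  -0.12] w 0.0631 q [-0.23  0.83  0.26  1.52 -0.26  0.83  0.32]
```

Request:
{"op": "servo_tool", "data": {
  "deltas": [
    [0,0,0,1,-1],
    [0,0,0,1,-1]
  ]
}}

```text
time: 21.25
eef_pos: [0.5905, 0.0275, 0.2345]
ee_rot: [2.016, 2.409, 0.0]
contact_force: [-1.2, -1.1, 5.2]
grip_width: 0.0629
```

```bash
python3 st.py .5901 .0276;  python3 -c "
from h import *
snap('w15')"
```

```text
t 21.25 [0.5905 0.0275 0.2345] yaw 10.16 tool delta to target [ 0.0001 -0.0004] F [-1.2 -1.1  5.2] m [0.   0.02 0.01] w 0.0629 q [-0.23  0.83  0.26  1.52 -0.27  0.83  0.31]
w15 t 21.25 tcp [0.5905 0.0275 0.2345] yawy 10.16 F [-1.2 -1.1  5.2] w 0.0629 q7 0.31
```

View pics/w15.png

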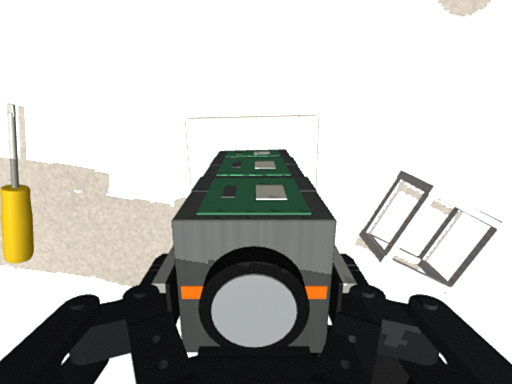

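Request:
{"op": "servo_tool", "data": {
  "deltas": [
    [0,0,0,1,-1],
    [0,0,0,1,-1]
  ]
}}

```text
time: 21.47
eef_pos: [0.5905, 0.0273, 0.2345]
ee_rot: [2.037, 2.391, -0.0]
contact_force: [-0.3, -1.7, 6.5]
grip_width: 0.063
```

```bash
python3 st.py .5901 .0276
```

```text
t 21.47 [0.5905 0.0273 0.2345] yaw 9.15 tool delta to target [ 0.0003 -0.0003] F [-0.3 -1.7  6.5] m [-0.27  0.12  0.09] w 0.063 q [-0.23  0.83  0.27  1.52 -0.27  0.83  0.3 ]
```

The moment about z is rising the same way it did at the battery's stop. I'll ease back 0.5°, release and lift.

Request:
{"op": "servo_tool", "data": {
  "deltas": [
    [0,0,0,-0.6,-1],
    [0,0,0,-0.6,-1],
    [0,0,0,-0.6,0.2],
    [0,0,0,-0.6,1],
    [0,0,0,-0.6,1],
    [0,0,0,-0.6,1],
    [0,0,0,-0.6,1]
  ]
}}

```text
time: 22.05
eef_pos: [0.5903, 0.0277, 0.2341]
ee_rot: [-2.026, -2.401, 0.0]
contact_force: [-0.1, -0.1, -0.2]
grip_width: 0.0857
```

Request:
{"op": "servo_tool", "data": {
  "deltas": [
    [0,0,-0.01,0,1],
    [0,0,-0.03,0,1],
    [0,0,-0.06,0,1],
    [0,0,-0.1,0,1],
    [0,0,-0.12,0,1],
    [0,0,-0.12,0,1]
  ]
}}

```text
time: 22.55
eef_pos: [0.591, 0.0274, 0.3593]
ee_rot: [2.023, 2.397, 0.007]
contact_force: [0.7, -0.7, 0.2]
grip_width: 0.0855
```

```bash
python3 -c "
from h import *
snap('w16');cv2.imwrite('pics/c16.png',crop('w16',250,200,75,5))
cv2.imwrite('pics/s16.png',cv2.resize(r.grab_frame('scene')[100:240,180:367,::-1],(800,600),interpolation=cv2.INTER_CUBIC))
cv2.imwrite('pics/t16.png',r.grab_frame('top')[:,:,::-1])"
```

```text
w16 t 22.55 tcp [0.591  0.0274 0.3593] yawy 9.66 F [ 0.7 -0.7  0.2] w 0.0855 q7 0.26
```

View pics/c16.png

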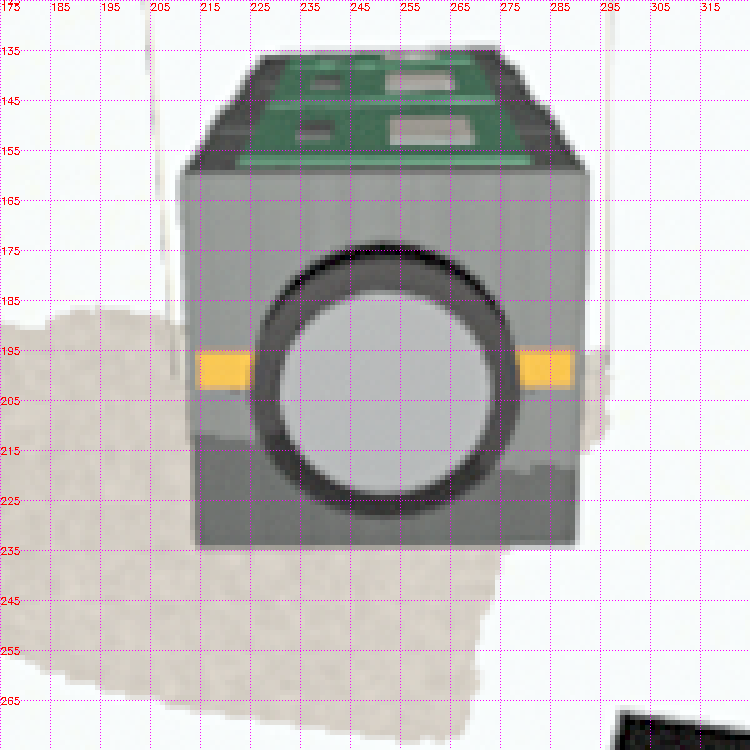

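View pics/s16.png

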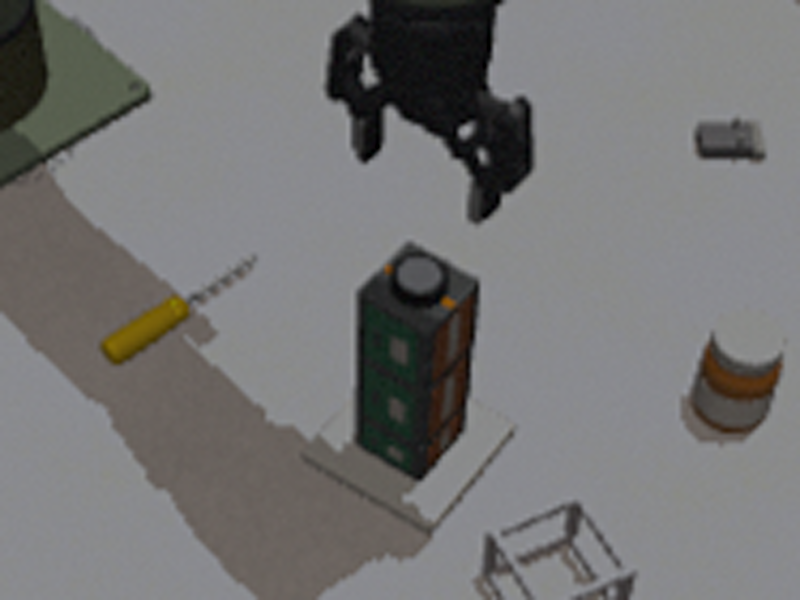

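View pics/t16.png

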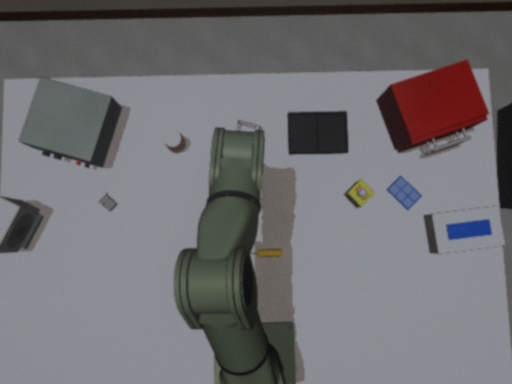

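Run:
```python
from h import *
P,p,M,_=load("w16")
uv=pts(175,125,5,[(179,171),(196,548),(577,548),(590,171)])
t,Rm,X,e=deckpose(P,p,M,uv);print(X.round(4),e, "bodyyaw",yawy(M@Rm))
Q=np.array([onz(P,v,.195) for v in uv]);print(Q.mean(0).round(4),np.linalg.norm(np.roll(Q,-1,0)-Q,axis=1).round(4))
# battery/base upper green edges, tilt vs camera deck edge
for z,a,b in((.125,(270,107),(498,102)),):
    u=[onz(P,v,z) for v in pts(175,125,5,[a,b])];d=u[1]-u[0];print(np.degrees(np.arctan2(d[1],d[0])))
```

```text
[0.5896 0.0262 0.1933] 0.05736226706520142 bodyyaw 9.779993748102518
[0.5895 0.0267 0.195 ] [0.0635 0.0636 0.0637 0.0635]
10.820695258604635
```

View pics/w16.png

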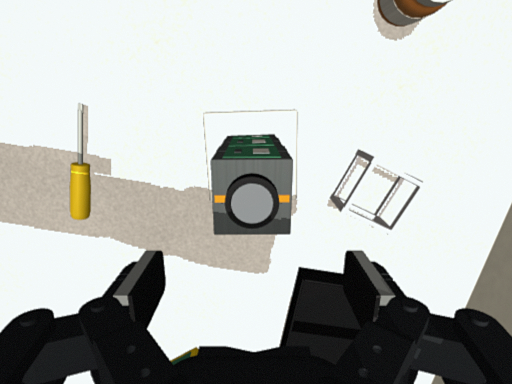

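```bash
python3 -c "
from bench import r
print(r.finish_job())"
```

```text
the job is handed in; nothing more can be done
None
```

The satellite is assembled on the stand and the job is handed in, at about 22.7 s of the 72 s allowed. I set the grey battery segment on the base and turned it clockwise to its stop. I then did the same with the camera segment on the battery. Both were released, and the gripper was lifted clear before handing in.

- **Height:** the camera segment's top deck measures 193–195 mm and should be 195 mm. The battery's top deck measured 123–125 mm and should be 125 mm, so both segments sit flat.
- **Alignment:** the x-axes measure about 11.1° for the stand, 10.5° for the battery and 9.8° for the camera segment. That is within about 1.5° of each other, against the 5° allowed. The copper faces line up in the scene picture.
- **Stops:** at both stops the twisting moment rose only gently, to about 0.24 N m for the battery and 0.09 N m for the camera segment. The battery was turned about 3° past alignment, so I eased it back about 2° before release. I eased the camera segment back 0.6°.
- **Forces:** the largest contact force read was about 34 N at the wrist, when the battery first touched the deck. The segment took that load, not the gripper's body.
- **Bystanders:** those visible in the last pictures look unmoved; I did not measure them. The arm hid the frame in the top view, but the wrist and scene pictures show it in place.
- **What disagreed:** the wrist camera read about 1.2 mm off sideways in the tool frame, and I allowed for that. One deck corner of the battery triangulated to 84 mm instead of 70 mm because of a badly picked pixel, so I left it out.

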